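Hold the stoppered cell in the light path

TASK

Open the lamp's shutter on the light bench by sliding its tab fully over towards the bench's front, then take the cell with the round stopper out of the cell stand, gripping it by its two wide frosted faces only (never the clear windows or the stopper). Hold it still and upright midway between lamp and detector so that the beam passes squarely and centrally through both clear windows in the lower half of the cell, touching nothing but the fingers; leave the open cells, the timer and the forceps where they are. The program finishes while holding the cell there: do not put it down or let go.

Things in the scene. Friction and masses are not known exactly. Their poses are not given: they have to be found in the camera images.
- bench: Light bench, a fixed grey instrument on a 100 x 270 mm plate (top 12 mm above the worktop), origin at its underside's centre; y points from lamp to detector, -x to its front (robot's side). Housing tops 73 mm above the worktop. Lamp: 90 mm wide, y -125 to -50, shutter blade 4 mm before it. Detector: 70 mm wide, y 60 to 125, black aperture from y 52. Open between. Stands left or right of the robot.
- beam (a point): Middle of the light path, on the beam, 50 mm above the worktop, straight above the bench's origin; y axis along the beam from lamp to detector, -x to the bench's front, z up. Two black lines across the base plate, 12 mm either side along the beam, mark the place for the cell.
- shutter (a joint): Slide of the lamp's shutter in m: near 0 closed (starts anywhere in 0 to 0.004), 0.030 fully open (stop). Grows as the tab slides along the bench's -x, that is across the beam towards the bench's front. Stays where it is left; takes about 1.5 N to move.
- shutter_tab (a point): Centre of the shutter's black tab, 12 x 12 mm and 28 mm tall, standing up at the lamp's front edge; its underside is 78 mm and its top 106 mm above the worktop (5 mm over the lamp housing's top), free all round. Axes as beam. It moves with the shutter.
- cell_mid (a point): Centre (22.5 mm above the foot) of the cell to be used: 22.5 x 12.5 mm, 45 mm tall, about 18 g, the only one with a white round stopper (10 mm wide, 10 mm tall) on top. x axis: through its clear windows (narrow faces, 22.5 mm apart); y axis: through its white frosted faces (12.5 mm apart, 20.5 mm wide). Its foot starts 12 mm above the worktop, in any of the three pockets.
- open_cell_1_mid (a point): Centre of an open cell of the same shape and size without stopper, in another pocket; stays in its place.
- open_cell_2_mid (a point): Centre of the other open cell without stopper; stays in its place.
- stand: Grey cell stand, fixed, 150 x 50 mm, 24 mm high, origin at its underside's centre. Three rectangular pockets, 12 mm deep, in a row along its x axis, 48 mm apart, hold the cells upright with 1 mm play all round: windows facing along the row (x), frosted faces to its sides (y).
- lab_timer: Small white countdown timer lying flat, 62 x 62 x 18 mm, origin at its underside; loose, near the front of the bench. Leave it.
- forceps: Metal forceps lying flat, 17 x 118 x 9 mm, origin at the underside; loose, at the near end of the stand. Leave them.
There are look-alikes about, which are no part of the job. Leave any turquoise look-alike of the stand alone.

How it is judged:
On the way, in this order (a step that is already met when the one before it is completed fails the run):
1. the shutter is slid fully open (value of joint shutter above 0.024 m), for 0.2 s.
2. the stoppered cell is lifted out of the stand between the fingers, on its frosted faces (height (world z) of cell_mid above 0.05 m and contact force between the fingers and cell_c0 above 0.5 N and contact force between cell and stand below 0.1 N), for 0.2 s.
At the end, for the whole second after the job is handed in: Shutter 24 mm+ open; stoppered cell held at rest on its frosted faces, free of the bench, axis within 4 mm of the beam sideways, middle within 20 mm along it, beam 3-23 mm above its foot; square and upright within 0.14 rad; open cells moved under 12 mm (value of joint shutter above 0.024 m and x of cell_mid in the frame of beam between -0.004 and 0.004 m and y of cell_mid in the frame of beam between -0.02 and 0.02 m and z of cell_mid in the frame of beam between -0.001 and 0.0195 m and angle between the x axis of cell_mid and the y axis of beam, either way round below 0.14 rad and angle between cell_mid's own z axis and vertical below 0.14 rad and contact force between the fingers and cell_c0 above 0.5 N and contact force between cell and bench below 0.1 N and linear speed of cell below 0.02 m/s and angular speed of cell below 0.3 rad/s and distance of each of open_cell_1_mid, open_cell_2_mid from where it was at the start of the episode below 0.012 m); the arm keeps its last pose, push and grip.
It fails at once if the robot touches a clear window of the cell with more than 1 N (contact force between the arm and cell_c1 above 1 N).
It fails at once if the fingers touch a clear window of the cell with more than 1 N (contact force between the fingers and cell_c1 above 1 N).
It fails at once if the fingers press the stopper with more than 1 N (contact force between the fingers and cell_c2 above 1 N).
It fails at once if an open cell is moved (distance of any of open_cell_1_mid, open_cell_2_mid from where it was at the start of the episode above 0.012 m).
It fails at once if the timer or the forceps are moved more than 30 mm (distance of any of lab_timer, forceps from where it was at the start of the episode above 0.03 m).
It also fails if it takes over 53 s, if anything falls off the work surface, if the arm or the gripper's body presses on something with over 40 N, if the wrist force passes 120 N, or if a joint passes its speed limit or range.

ROBOT

A 6-joint arm with a two-finger parallel gripper is mounted at the origin on a cart in front of the work surface, level with it; the furniture and walls round the work are solid. World frame = base frame: x ahead of the robot, y to its left, z up, the work surface at z = 0. Lengths are in m, angles in rad, forces in N, time in s.
With the tool pointing down it reaches from about 0.375 to 0.9 m from the base axis. Payload 3.1 kg.
Tool frame: the origin (TCP) lies where the fingers leave the gripper's body, on its centre line; the fingertips stand 73 mm ahead of it and the grasp point (between the pads) lies 54 mm ahead of it; z points along the fingers, y is the line along which they close (so a half turn about z gives the same grasp; the last joint's range is limited). The gripper opens to 85 mm and grips with 20 to 120 N. Pads are 22 mm wide; open, the fingers measure 114 mm over their backs; the gripper's body (76 mm by 85 mm) begins 54 mm behind the grasp point. The pads swing forward as they close: fully open they stand 13 mm farther back than shut.
Start: joints at [-1.466, 0.527, 1.433, -0, 1.181, -0.178], TCP at [0.174, -0.6, 0.304] pointing down, gripper open.
Joint ranges: [-3.08, 3.08], [-0.75, 2.2], [0.22, 2.44], [-1.43, 4.57], [0, 2.65], [-2.85, 2.85]. Speed limits (rad/s): [2.79, 2.79, 3.14, 3.14, 3.14, 3.14].

INTERFACE

Orientations are given as a unit quaternion [x, y, z, w].
In Python, from station import manip gives the robot as it stands.
- The arm moves only by the shell command python3 -m crank 'ROWS' [FORCE]. ROWS is JSON, a list of rows, each an object with "dp": the shift along the tool's x, y, z normalised to -1 to 1, where 1 is 50 cm, a list of three; "delta_rot": the turn, a rotation vector about the tool's x, y, z normalised to -1 to 1, where 1 is 2 pi rad, a list of three; "fingers": the opening, from -1 (shut) to 1 (fully open). A call has 1 to 12 rows; each row shifts and turns the commanded pose from where the row before left it, along the tool's axes as they then stand; what a row does not reach is not made up. A row lasts 1/12 s, in which the tool goes at most 41.7 mm and 7.16 degrees, less where a joint would pass 70% of its speed; a pose out of reach is approached as far as the arm can. A call with a number of a shift or a turn outside -1 to 1 is refused whole. A call with a gripper value outside its range is refused whole. The fingers move at their own pace and stop on an object; FORCE is the grip in N (left out, the last holds). Time passes only in rows, so rows that do not move let the fingers close. It gives the time, the measured TCP pose, the force, the opening and the grip force at its end, in the units of the state.
- manip.sense(): the state, without advancing time (a new reading comes with each control period).
- manip.snapshot(name): name is "side" or "top" or "wrist"; returns (picture, depth): 480x640x3 uint8, red, green, blue; 480x640 float32, m along the optical axis (not along the pixel's ray), 0 where there is no reading.
- manip.camera_model(name): a dict with "fx", "fy", "cx", "cy" (pixels), "origin" and "attitude" of the camera in the world. Camera axes: x right, y up, looking along -z (the intrinsics and any distortion apply to the point x, -y, -z); pixel columns grow to the right and rows downward; lengths in m; the calibration is good to about 2 mm. A picture is of the moment at which its call begins: read the wrist's pose just before it. camera_model takes no time and is no camera call; for the wrist camera it gives the pose at the moment of the call.
- manip.sign_off(): hands the job in; it is judged then, once.
The state is a dict: "t": time; "q": joint angles; "qd": joint speeds; "tau": joint torques, N m; "tcp_pos": TCP position; "tool_rot": TCP orientation; "force": force on the tool from outside, world axes, zero at the start; "ft_torque": the same for the moment, N m; "finger_gap": opening from 0.0 (shut) to 1.0 (fully open); "gripper_force": force on a finger pad.
Only numpy, scipy, OpenCV 4.12 (cv2) and the standard library are available. Lean on these libraries where they do the work, as an engineer would, in place of code of your own. Each camera call takes 0.05 s, during which the arm holds its last target. There are 200 camera calls.

## Working session

There is one attempt and no reset: what is moved stays moved. The work goes in short steps, Python scripts to look and compute and a shell command to move; the robot and the scene stay as the last step left them, time stands still between calls to the robot, and variables do not carry over. Pictures are saved under pics/ and viewed, at most 10 in all, crops included, and the job is handed in when it is done.

```bash
mkdir -p pics; ls
cat > h.py <<'E'
import numpy as np,cv2
from scipy.spatial.transform import Rotation as R
from station import manip
def cam(n):
    m=manip.camera_model(n); return m
def rot(a):
    a=np.array(a,float); return R.from_quat(a).as_matrix() if a.size==4 else a.reshape(3,3)
def unproj(m,u,v,d):
    p=np.array([(u-m['cx'])/m['fx']*d,-(v-m['cy'])/m['fy']*d,-d]); return rot(m['attitude'])@p+np.array(m['origin'])
def plane(m,u,v,z):
    o=np.array(m['origin']); r=unproj(m,u,v,1.)-o; return o+r*(z-o[2])/r[2]
E
python3 - <<'E'
from h import *
for n in('top','side'):
    p,d=manip.snapshot(n); print(n,cam(n)); cv2.imwrite(f'pics/{n}0.png',p[:,:,::-1]); np.save(f'{n}0.npy',d)
print(manip.sense())
E
```

```text
pics
top {'fx': 603.3695290738153, 'fy': 603.3695290738153, 'cx': 315.2051298710565, 'cy': 240.14839061736996, 'origin': array([ 0.35708742, -0.03814923,  1.22249312]), 'attitude': array([ 0.03963879, -0.0360311 , -0.70486834,  0.70731263])}
side {'fx': 508.903698210021, 'fy': 508.903698210021, 'cx': 319.71191167077404, 'cy': 241.93450849745108, 'origin': array([ 0.77951602, -0.62928262,  0.82099699]), 'attitude': array([0.34793647, 0.07165883, 0.21396622, 0.90995806])}
{'t': 0.1, 'q': array([-1.46649367e+00,  5.28388686e-01,  1.43376636e+00,  8.22048351e-06,
        1.18140464e+00, -1.78511032e-01]), 'qd': array([ 3.58903478e-04, -6.09172780e-05, -3.54227967e-03, -8.24830003e-04,
        9.61783249e-04,  1.18289297e-03]), 'tau': array([ 2.85672504e-04, -4.43305421e+01, -1.78585660e+01, -2.74469021e-04,
        3.91435315e-03, -9.85273687e-06]), 'tcp_pos': array([ 0.17438215, -0.59965964,  0.30302431]), 'tool_rot': array([ 9.90018443e-01,  1.40934439e-01,  4.02824743e-05, -9.82695044e-04]), 'force': array([0.29582241, 0.29173177, 0.37966772]), 'ft_torque': array([ 0.01983403, -0.01937135,  0.00507652]), 'gripper_force': 0.0, 'finger_gap': 1.0031530481117494}
```

View pics/top0.png

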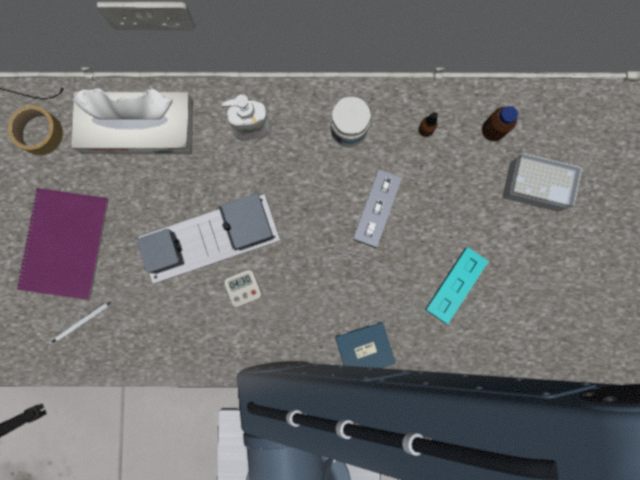

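View pics/side0.png

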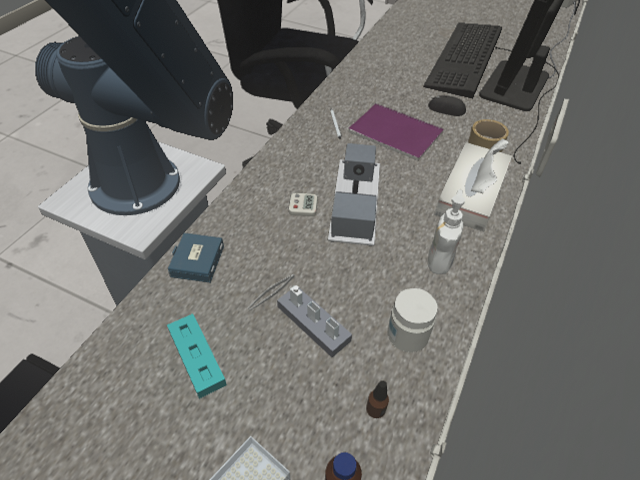

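Top view: bench with lamp (247,222) and detector (159,250), grey stand (378,208), turquoise look-alike (458,286), timer (242,288). Side view: stoppered cell seems to be in the stand's near pocket at (296,293), open cells at (313,310) and (332,326). Confusable with the wanted cell: the two open cells (top view 385,186 and 378,208). For the tab: detector aperture (178,244). I'll check in one close crop.

Run:
```python
from h import *
t=cv2.imread('pics/top0.png');s=cv2.imread('pics/side0.png')
def c(i,x,y,w,h): return cv2.resize(i[y:y+h,x:x+w],(400,300),interpolation=cv2.INTER_CUBIC)
a=np.vstack([np.hstack([c(t,330,165,100,75+15),c(s,255,270,120,90)]),np.hstack([c(t,130,180,160,120),c(s,300,135,120,120)])])
cv2.imwrite('pics/crop1.png',a)
mt,ms=cam('top'),cam('side');d=np.load('top0.npy');ds=np.load('side0.npy')
for u,v in [(371,229),(378,208),(385,186),(226,227),(247,222),(159,250),(300,150),(210,240)]: print((u,v),unproj(mt,u,v,d[v,u]).round(4))
for u,v in [(296,290),(355,185),(354,215)]: print('s',(u,v),unproj(ms,u,v,ds[v,u]).round(4))
```

```text
(371, 229) [ 0.5029 -0.1393  0.0699]
(378, 208) [ 0.5527 -0.1586  0.0147]
(385, 186) [ 0.5989 -0.1736  0.0103]
(226, 227) [0.5013 0.1345 0.1056]
(247, 222) [0.5153 0.0993 0.073 ]
(159, 250) [0.4608 0.2674 0.0716]
(300, 150) [6.757e-01 5.000e-04 1.700e-03]
(210, 240) [0.487  0.1811 0.01  ]
s (296, 290) [ 0.5101 -0.1455  0.0651]
s (355, 185) [0.5059 0.1298 0.1   ]
s (354, 215) [0.5307 0.0721 0.0736]
```

View pics/crop1.png

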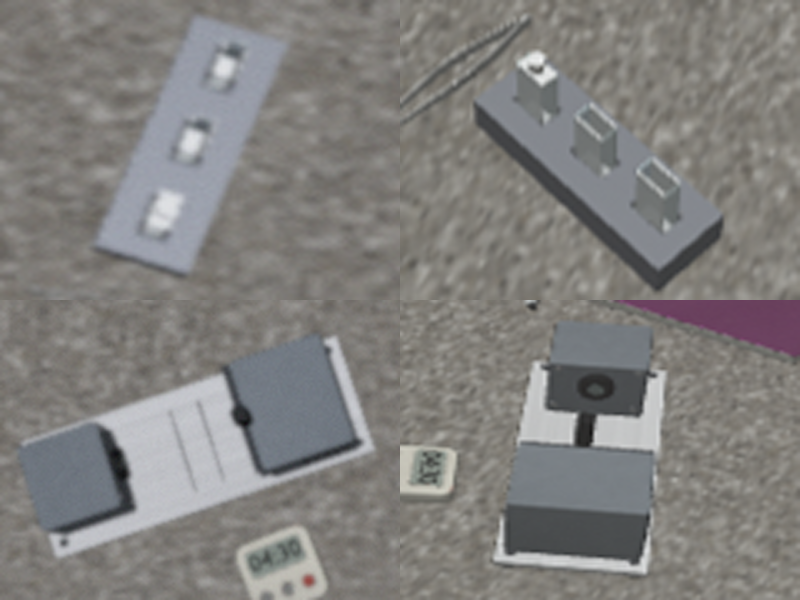

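The crop confirms it: the round white stopper is on the cell in the near pocket (top view 371,229), and the other two are open. The tab is the dark block at the lamp's front edge (top view 226,227; height 0.1056 fits 106 mm).

Run:
```python
from h import *
mt=cam('top');d=np.load('top0.npy');I=cv2.imread('pics/top0.png')
v,u=np.mgrid[0:480,0:640]
P=np.stack([(u-mt['cx'])/mt['fx']*d,-(v-mt['cy'])/mt['fy']*d,-d],-1)@rot(mt['attitude']).T+np.array(mt['origin'])
hsv=cv2.cvtColor(I,cv2.COLOR_BGR2HSV)
def rect(mask,box,z,name):
    m=np.zeros(mask.shape,np.uint8);x0,y0,x1,y1=box;m[y0:y1,x0:x1]=mask[y0:y1,x0:x1]*255
    m=cv2.morphologyEx(m,cv2.MORPH_CLOSE,np.ones((9,9)));m=cv2.morphologyEx(m,cv2.MORPH_OPEN,np.ones((5,5)))
    cs,_=cv2.findContours(m,0,2);c=max(cs,key=cv2.contourArea)
    q=np.array([plane(mt,a,b,z)[:2] for a,b in c[:,0]],np.float32)
    r=cv2.minAreaRect(q*1000);print(name,r, cv2.boxPoints(r).round(1).tolist())
Z=P[...,2]
print(hsv[200,362],hsv[235,110],hsv[160,300],hsv[222,247])
rect((Z>.017)&(Z<.035),(330,160,430,260),.024,'stand')
rect((Z>.06)&(Z<.09),(215,185,290,260),.073,'lamp')
rect((Z>.06)&(Z<.09),(130,220,190,280),.073,'det')
rect((Z>.006)&(Z<.13),(130,180,290,290),.012,'plate(rough)')
for n,b,lo,hi in[('tab',(215,215,240,240),.09,.115),('stopper',(360,215,385,245),.059,.075),('celltop',(360,215,385,245),.05,.075),('o1',(370,195,390,220),.045,.065),('o2',(378,172,398,200),.045,.065),('surf',(290,130,340,300),-.02,.02)]:
    s=P[b[1]:b[3],b[0]:b[2]].reshape(-1,3);s=s[(s[:,2]>lo)&(s[:,2]<hi)];print(n,len(s),s.mean(0).round(4),s.min(0).round(4),s.max(0).round(4))
# plate white mask edges in colour
print(I[235,200],I[205,205],I[300,300])
```

```text
[ 30  11 136] [ 10  13 115] [ 20  25 121] [106  33 133]
stand ((551.0025634765625, -156.7389373779297), (50.1311149597168, 150.81655883789062), 69.76923370361328) [[471.6000061035156, -154.1999969482422], [613.0999755859375, -206.3000030517578], [630.4000244140625, -159.3000030517578], [488.8999938964844, -107.0999984741211]]
lamp ((516.6730346679688, 102.77721405029297), (91.11279296875, 80.35183715820312), 19.340431213378906) [[460.3999938964844, 125.5999984741211], [487.0, 49.79999923706055], [573.0, 80.0], [546.4000244140625, 155.8000030517578]]
det ((460.4220886230469, 265.37158203125), (70.52728271484375, 74.00788116455078), 18.78002166748047) [[415.1000061035156, 289.1000061035156], [438.8999938964844, 219.0], [505.70001220703125, 241.6999969482422], [481.8999938964844, 311.79998779296875]]
plate(rough) ((492.9471740722656, 189.26100158691406), (113.53892517089844, 279.6585998535156), 19.82727813720703) [[392.1000061035156, 301.5], [487.0, 38.5], [593.7999877929688, 77.0], [498.8999938964844, 340.1000061035156]]
tab 51 [0.5031 0.1348 0.1039] [0.4972 0.1284 0.0901] [0.5093 0.1421 0.1093]
stopper 28 [ 0.5061 -0.1402  0.0662] [ 0.4964 -0.146   0.059 ] [ 0.5159 -0.1353  0.0717]
celltop 75 [ 0.5057 -0.14    0.0601] [ 0.4946 -0.1486  0.0515] [ 0.5182 -0.1326  0.0717]
o1 33 [ 0.5512 -0.1565  0.0545] [ 0.5397 -0.1653  0.045 ] [ 0.5625 -0.1482  0.06  ]
o2 39 [ 0.5967 -0.174   0.0538] [ 0.5839 -0.1826  0.0451] [ 0.6075 -0.1648  0.0602]
surf 8384 [ 5.406e-01 -2.960e-02 -1.000e-04] [ 0.3689 -0.0804 -0.0094] [0.7207 0.0218 0.0192]
[183 178 176] [128 133 135] [115 119 123]
```

Measurements check against the given sizes: the stand comes out at 150.8 x 50.1 mm, lamp width at 91 mm and detector width at 70.5 mm. The bench yaw is about 19.2° with its origin near (0.489, 0.183). First I turn the tool so that y points along the bench's x.

```bash
python3 -m crank '[{"dp":[0,0,0],"delta_rot":[0,0,-0.0198],"fingers":1},{"dp":[0,0,0],"delta_rot":[0,0,-0.0198],"fingers":1},{"dp":[0,0,0],"delta_rot":[0,0,-0.0198],"fingers":1},{"dp":[0,0,0],"delta_rot":[0,0,-0.0198],"fingers":1},{"dp":[0,0,0],"delta_rot":[0,0,-0.0198],"fingers":1},{"dp":[0,0,0],"delta_rot":[0,0,-0.0198],"fingers":1},{"dp":[0,0,0],"delta_rot":[0,0,-0.0198],"fingers":1},{"dp":[0,0,0],"delta_rot":[0,0,-0.0198],"fingers":1},{"dp":[0,0,0],"delta_rot":[0,0,-0.0198],"fingers":1},{"dp":[0,0,0],"delta_rot":[0,0,-0.0198],"fingers":1},{"dp":[0,0,0],"delta_rot":[0,0,-0.0198],"fingers":1},{"dp":[0,0,0],"delta_rot":[0,0,-0.0198],"fingers":1}]'
cat > to.py <<'E'
import sys
from h import *
# usage: to.py x y z yaw_of_tool_y(deg): turn left, then shift in the tool axes after the turn, normalised
x,y,z,yaw=map(float,sys.argv[1:]); s=manip.sense(); c=R.from_quat(s['tool_rot'])
a=np.radians(yaw); Y=np.array([np.cos(a),np.sin(a),0]);Z=np.array([0,0,-1.]);T=R.from_matrix(np.stack([np.cross(Y,Z),Y,Z],1))
print('t',s['t'],'tcp',s['tcp_pos'].round(4),'F',s['force'].round(2),'gap',s['finger_gap'].round(3),'grip',s['gripper_force'].round(1))
print('rot',((c.inv()*T).as_rotvec()/2/np.pi).round(4),'dp now',(c.inv().apply(np.array([x,y,z])-s['tcp_pos'])/.5).round(4),'dp after turn',(T.inv().apply(np.array([x,y,z])-s['tcp_pos'])/.5).round(4))
E
python3 to.py .503 .135 .28 19.2
```

```text
t: 1.1
tcp_pos: [0.1744, -0.5998, 0.3033]
tool_rot: [0.629, 0.778, 0.0, -0.0]
force: [-0.4, -0.6, -0.1]
finger_gap: 1.003
gripper_force: 0.0Traceback (most recent call last):
  File "to.py", line 6, in <module>
    print('t',s['t'],'tcp',s['tcp_pos'].round(4),'F',s['force'].round(2),'gap',s['finger_gap'].round(3),'grip',s['gripper_force'].round(1))
                                                                               ^^^^^^^^^^^^^^^^^^^^^
AttributeError: 'float' object has no attribute 'round'
```

```bash
sed -i "s/s\['finger_gap'\].round(3)/s['finger_gap']/;s/s\['gripper_force'\].round(1)/s['gripper_force']/" to.py; python3 to.py .503 .135 .28 19.2
```

```text
t 1.1 tcp [ 0.1744 -0.5998  0.3033] F [-0.38 -0.64 -0.08] gap 1.0027755192664105 grip 0.0
rot [ 0.     -0.0002 -0.0198] dp now [1.2993 0.9504 0.0485] dp after turn [1.1717 1.104  0.0466]
```

```bash
python3 -m crank '[{"dp":[0,0,0],"delta_rot":[0,0,-0.0198],"fingers":1},{"dp":[0.049,0.046,0],"delta_rot":[0,0,0],"fingers":1},{"dp":[0.049,0.046,0],"delta_rot":[0,0,0],"fingers":1},{"dp":[0.049,0.046,0],"delta_rot":[0,0,0],"fingers":1},{"dp":[0.049,0.046,0],"delta_rot":[0,0,0],"fingers":1},{"dp":[0.049,0.046,0],"delta_rot":[0,0,0],"fingers":1},{"dp":[0.049,0.046,0],"delta_rot":[0,0,0],"fingers":1},{"dp":[0.049,0.046,0],"delta_rot":[0,0,0],"fingers":1},{"dp":[0.049,0.046,0],"delta_rot":[0,0,0],"fingers":1},{"dp":[0.049,0.046,0],"delta_rot":[0,0,0],"fingers":1},{"dp":[0.049,0.046,0],"delta_rot":[0,0,0],"fingers":1},{"dp":[0.049,0.046,0],"delta_rot":[0,0,0],"fingers":1}]'
python3 -m crank '[{"dp":[0.049,0.046,0],"delta_rot":[0,0,0],"fingers":1},{"dp":[0.049,0.046,0],"delta_rot":[0,0,0],"fingers":1},{"dp":[0.049,0.046,0],"delta_rot":[0,0,0],"fingers":1},{"dp":[0.049,0.046,0],"delta_rot":[0,0,0],"fingers":1},{"dp":[0.049,0.046,0],"delta_rot":[0,0,0],"fingers":1},{"dp":[0.049,0.046,0],"delta_rot":[0,0,0],"fingers":1},{"dp":[0.049,0.046,0],"delta_rot":[0,0,0],"fingers":1},{"dp":[0.049,0.046,0],"delta_rot":[0,0,0],"fingers":1},{"dp":[0.049,0.046,0],"delta_rot":[0,0,0],"fingers":1},{"dp":[0.049,0.046,0],"delta_rot":[0,0,0],"fingers":1},{"dp":[0.049,0.046,0],"delta_rot":[0,0,0],"fingers":1},{"dp":[0,0,0],"delta_rot":[0,0,0],"fingers":1}]'
python3 to.py .503 .135 .28 19.2
python3 - <<'E'
from h import *
m=cam('wrist');p,d=manip.snapshot('wrist');cv2.imwrite('pics/w1.png',p[:,:,::-1]);np.save('w1.npy',d);print(m)
import pickle;pickle.dump(m,open('w1.pkl','wb'))
E
```

```text
t: 2.1
tcp_pos: [0.3269, -0.2616, 0.3038]
tool_rot: [0.582, 0.813, 0.0, -0.0]
force: [0.8, 0.0, -0.2]
finger_gap: 1.0
gripper_force: 0.0
t: 3.1
tcp_pos: [0.4808, 0.0778, 0.3039]
tool_rot: [0.58, 0.815, 0.002, 0.001]
force: [-0.1, 0.0, -0.2]
finger_gap: 1.003
gripper_force: 0.0
t 3.1 tcp [0.4808 0.0778 0.3039] F [-0.08  0.01 -0.16] gap 1.0029462600597052 grip 0.0
rot [ 0.0005 -0.0002 -0.0001] dp now [0.0934 0.0792 0.0482] dp after turn [0.0934 0.0794 0.0479]
{'fx': 398.7779537458865, 'fy': 398.7779537458865, 'cx': 317.29328564269025, 'cy': 243.31852643179195, 'origin': array([0.45808079, 0.14232728, 0.37317801]), 'attitude': array([-0.13331025, -0.02391846,  0.1652115 ,  0.97691425])}
```

View pics/w1.png

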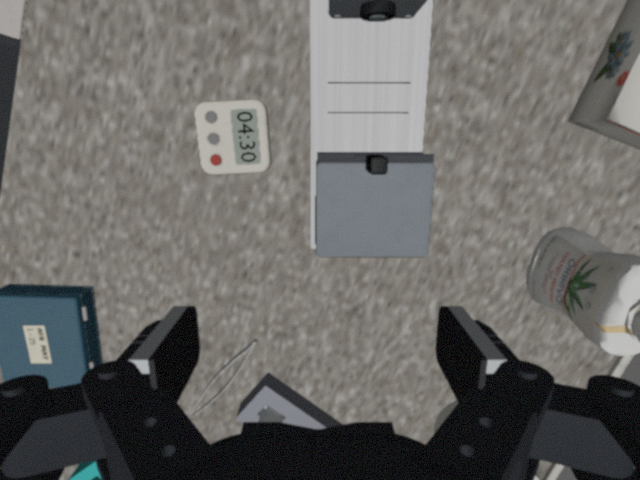

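The wrist view shows the tab at (377,166) at the lamp's front edge and the marking lines (328..410, 82) and (328..410, 112). The timer at (232,136) is clear of the work.

Run:
```python
from h import *
import pickle
m=pickle.load(open('w1.pkl','rb'));I=cv2.imread('pics/w1.png');d=np.load('w1.npy')
g=cv2.cvtColor(I,cv2.COLOR_BGR2GRAY)
b=(g[60:130,315:425]<110).astype(np.uint8);n,l,st,c=cv2.connectedComponentsWithStats(b)
L=[]
for i in range(1,n):
    if st[i,2]>50 and st[i,3]<8:
        u0=st[i,0]+315-.5;u1=u0+st[i,2];v=c[i,1]+60;e=[plane(m,u0,v,.012),plane(m,u1,v,.012)];L.append(e);print(u0,u1,v,np.round(e,4).tolist(),np.linalg.norm(e[1]-e[0]))
L=np.array(L);print('beam from lines',L.mean((0,1)).round(4),'yaw',[np.degrees(np.arctan2(*(e[1]-e[0])[1::-1])).round(2) for e in L],'sep',np.linalg.norm(L[0].mean(0)-L[1].mean(0)))
# lamp top and tab by depth
v,u=np.mgrid[0:480,0:640]
P=np.stack([(u-m['cx'])/m['fx']*d,-(v-m['cy'])/m['fy']*d,-d],-1)@rot(m['attitude']).T+np.array(m['origin'])
Z=P[...,2]
k=(Z>.066)&(Z<.08)&(v>140)&(v<270)&(u>300)&(u<450);r=cv2.minAreaRect((P[k][:,:2]*1000).astype(np.float32));print('lamp',r)
k=(Z>.098)&(Z<.115)&(v>140)&(v<190)&(u>355)&(u<400);q=P[k];print('tab',k.sum(),q.mean(0).round(4),cv2.minAreaRect((q[:,:2]*1000).astype(np.float32)))
a=np.radians(19.3);ex=np.array([np.cos(a),np.sin(a)]);print('tab in bench',[(q.mean(0)[:2]-L.mean((0,1))[:2])@e for e in(ex,np.array([-ex[1],ex[0]]))])
```

```text
Traceback (most recent call last):
numpy.exceptions.AxisError: axis 1 is out of bounds for array of dimension 1
```

```bash
cat > lines.py <<'E'
from h import *
import pickle
m=pickle.load(open('w1.pkl','rb'));I=cv2.imread('pics/w1.png');d=np.load('w1.npy')
g=cv2.cvtColor(I,cv2.COLOR_BGR2GRAY)
w=g[60:130,318:420].astype(np.uint8)
bh=cv2.morphologyEx(w,cv2.MORPH_BLACKHAT,np.ones((9,1),np.uint8));b=(bh>35).astype(np.uint8);b=cv2.morphologyEx(b,cv2.MORPH_CLOSE,np.ones((1,9),np.uint8))
n,l,st,c=cv2.connectedComponentsWithStats(b)
L=[]
for i in range(1,n):
    if st[i,2]>50:
        u0=st[i,0]+318-.5;u1=u0+st[i,2];v=c[i,1]+60;e=[plane(m,u0,v,.012),plane(m,u1,v,.012)];L.append(e);print(u0,u1,v,np.round(e,4).tolist(),np.linalg.norm(e[1]-e[0]))
L=np.array(L);print('beam from lines',L.mean((0,1)).round(4),'yaw',[np.degrees(np.arctan2(*(e[1]-e[0])[1::-1])).round(2) for e in L],'sep',np.linalg.norm(L[0].mean(0)-L[1].mean(0)))
v,u=np.mgrid[0:480,0:640]
P=np.stack([(u-m['cx'])/m['fx']*d,-(v-m['cy'])/m['fy']*d,-d],-1)@rot(m['attitude']).T+np.array(m['origin'])
Z=P[...,2]
k=(Z>.068)&(Z<.078)&(v>140)&(v<270)&(u>300)&(u<450);r=cv2.minAreaRect((P[k][:,:2]*1000).astype(np.float32));print('lamp',r)
k=(Z>.098)&(Z<.115)&(v>140)&(v<190)&(u>355)&(u<400);q=P[k];print('tab',k.sum(),q.mean(0).round(4),cv2.minAreaRect((q[:,:2]*1000).astype(np.float32)))
a=np.radians(19.3);ex=np.array([np.cos(a),np.sin(a)]);print('tab in bench',[(q.mean(0)[:2]-L.mean((0,1))[:2])@e for e in(ex,np.array([-ex[1],ex[0]]))])
E
python3 lines.py; python3 -c "
from h import *
g=cv2.imread('pics/w1.png',0);print(g[76:120,360])"
```

```text
327.5 409.5 82.20388349514563 [[0.4537, 0.1839, 0.012], [0.5192, 0.2068, 0.012]] 0.06934192603614571
328.5 407.5 112.03658536585365 [[0.4626, 0.1616, 0.012], [0.5269, 0.1841, 0.012]] 0.0680807636820803
beam from lines [0.4906 0.1841 0.012 ] yaw [np.float64(19.24), np.float64(19.23)] sep 0.023983559453050286
lamp ((518.4435424804688, 104.67266845703125), (89.57283020019531, 79.56675720214844), 19.168983459472656)
tab 344 [0.5037 0.136  0.1045] ((504.2054138183594, 136.0056610107422), (12.118108749389648, 11.855663299560547), 19.3410587310791)
tab in bench [np.float64(-0.0035323686327601153), np.float64(-0.04970968878842105)]
[178 178 179 180 176 162 137 147 170 178 179 179 180 178 179 180 179 179
 177 179 180 181 179 178 178 177 180 178 179 179 178 180 178 179 177 161
 139 156 175 181 180 180 179 180]
```

Separation of the lines is 24.0 mm and the tab measures 12.1 x 11.9 mm, so the fits are sound. Beam at (0.490, 0.1837), yaw 19.2°; tab at (0.504, 0.136).

```bash
python3 to.py .504 .136 .158 19.2
```

```text
t 3.15 tcp [0.4796 0.0759 0.3037] F [-0.2  -0.44  0.28] gap 1.0010637289154265 grip 0.0
rot [ 0.0001 -0.     -0.0001] dp now [0.0975 0.0855 0.2914] dp after turn [0.0975 0.0857 0.2913]
```

```bash
python3 -m crank '[{"dp":[0.0325,0.0285,0],"delta_rot":[0,0,0],"fingers":1},{"dp":[0.0325,0.0285,0],"delta_rot":[0,0,0],"fingers":1},{"dp":[0.0325,0.0285,0],"delta_rot":[0,0,0],"fingers":1},{"dp":[0,0,0.049],"delta_rot":[0,0,0],"fingers":1},{"dp":[0,0,0.049],"delta_rot":[0,0,0],"fingers":1},{"dp":[0,0,0.049],"delta_rot":[0,0,0],"fingers":0.3},{"dp":[0,0,0.049],"delta_rot":[0,0,0],"fingers":0.3},{"dp":[0,0,0.049],"delta_rot":[0,0,0],"fingers":0.3},{"dp":[0,0,0.046],"delta_rot":[0,0,0],"fingers":0.3},{"dp":[0,0,0],"delta_rot":[0,0,0],"fingers":0.3},{"dp":[0,0,0],"delta_rot":[0,0,0],"fingers":0.3}]' 20; python3 to.py .504 .136 .158 19.2
```

```text
t: 4.07
tcp_pos: [0.5027, 0.1325, 0.1575]
tool_rot: [0.582, 0.813, -0.001, -0.001]
force: [-0.1, 0.4, 0.4]
finger_gap: 0.651
gripper_force: 0.0
t 4.0667 tcp [0.5027 0.1325 0.1575] F [-0.09  0.35  0.38] gap 0.6512298337119898 grip 0.0
rot [-0.0006 -0.0001 -0.0011] dp now [ 0.0058  0.0047 -0.0009] dp after turn [ 0.0058  0.0048 -0.0009]
```

Now I close on the tab with the minimum grip.

```bash
python3 -m crank '[{"dp":[0.006,0.004,0],"delta_rot":[0,0,0],"fingers":-0.6},{"dp":[0,0,0],"delta_rot":[0,0,0],"fingers":-0.6},{"dp":[0,0,0],"delta_rot":[0,0,0],"fingers":-0.85},{"dp":[0,0,0],"delta_rot":[0,0,0],"fingers":-0.85},{"dp":[0,0,0],"delta_rot":[0,0,0],"fingers":-0.85},{"dp":[0,0,0],"delta_rot":[0,0,0],"fingers":-0.85},{"dp":[0,0,0],"delta_rot":[0,0,0],"fingers":-0.85},{"dp":[0,0,0],"delta_rot":[0,0,0],"fingers":-0.85}]' 20; python3 to.py .504 .136 .158 19.2
```

```text
t: 4.73
tcp_pos: [0.5052, 0.137, 0.1598]
tool_rot: [0.582, 0.814, 0.001, 0.001]
force: [-0.1, -0.0, 6.0]
finger_gap: 0.132
gripper_force: 23.8
t 4.7333 tcp [0.5052 0.137  0.1598] F [-0.08 -0.04  5.96] gap 0.13189517534543757 grip 23.847663402557373
rot [ 0.0004  0.0001 -0.0009] dp now [-0.0012 -0.0029  0.0037] dp after turn [-0.0012 -0.0029  0.0037]
```

```bash
python3 -m crank '[{"dp":[0,-0.0052,-0.002],"delta_rot":[0,0,0],"fingers":-0.85},{"dp":[0,-0.0052,0],"delta_rot":[0,0,0],"fingers":-0.85},{"dp":[0,-0.0052,0],"delta_rot":[0,0,0],"fingers":-0.85},{"dp":[0,-0.0052,0],"delta_rot":[0,0,0],"fingers":-0.85},{"dp":[0,-0.0052,0],"delta_rot":[0,0,0],"fingers":-0.85},{"dp":[0,-0.0052,0],"delta_rot":[0,0,0],"fingers":-0.85},{"dp":[0,-0.0052,0],"delta_rot":[0,0,0],"fingers":-0.85},{"dp":[0,-0.0052,0],"delta_rot":[0,0,0],"fingers":-0.85},{"dp":[0,-0.0052,0],"delta_rot":[0,0,0],"fingers":-0.85},{"dp":[0,-0.0052,0],"delta_rot":[0,0,0],"fingers":-0.85},{"dp":[0,0,0],"delta_rot":[0,0,0],"fingers":-0.85},{"dp":[0,0,0],"delta_rot":[0,0,0],"fingers":-0.85}]'; python3 to.py .504 .136 .158 19.2
```

```text
t: 5.73
tcp_pos: [0.4797, 0.1282, 0.1598]
tool_rot: [0.582, 0.814, -0.0, 0.0]
force: [0.7, -1.1, 7.3]
finger_gap: 0.128
gripper_force: 23.9
t 5.7333 tcp [0.4797 0.1282 0.1598] F [ 0.73 -1.11  7.33] gap 0.1276765478192308 grip 23.897287845611572
rot [-0.      0.0001 -0.0009] dp now [-0.0011  0.051   0.0036] dp after turn [-0.0013  0.051   0.0037]
```

```bash
python3 -m crank '[{"dp":[0,-0.004,0],"delta_rot":[0,0,0],"fingers":-0.85},{"dp":[0,0,0],"delta_rot":[0,0,0],"fingers":-0.85},{"dp":[0,0,0],"delta_rot":[0,0,0],"fingers":-0.85},{"dp":[0,0,0],"delta_rot":[0,0,0],"fingers":-0.85}]'; python3 to.py .504 .136 .158 19.2
```

```text
t: 6.07
tcp_pos: [0.4785, 0.1278, 0.1598]
tool_rot: [0.582, 0.813, 0.0, 0.001]
force: [2.4, -1.2, 5.1]
finger_gap: 0.135
gripper_force: 23.8
t 6.0667 tcp [0.4785 0.1278 0.1598] F [ 2.4  -1.22  5.12] gap 0.13458422504149362 grip 23.816919922828674
rot [ 0.0002  0.0001 -0.0009] dp now [-0.001   0.0536  0.0037] dp after turn [-0.0013  0.0536  0.0036]
```

The stop has been met: the tool moved only 1.3 of the 2 mm while the force rose. Now I release, rise and turn towards the stand.

```bash
python3 -m crank '[{"dp":[0,0.002,0],"delta_rot":[0,0,0],"fingers":-0.2},{"dp":[0,0,0],"delta_rot":[0,0,0],"fingers":-0.2},{"dp":[0,0,0],"delta_rot":[0,0,0],"fingers":-0.2},{"dp":[0,0,-0.05],"delta_rot":[0,0,0],"fingers":-0.2},{"dp":[0,0,-0.06],"delta_rot":[0,0,0],"fingers":-0.2},{"dp":[0,0,-0.06],"delta_rot":[0,0,0],"fingers":1},{"dp":[0,0,-0.06],"delta_rot":[0,0,-0.0197],"fingers":1},{"dp":[0,0,0],"delta_rot":[0,0,-0.0197],"fingers":1},{"dp":[0,0,0],"delta_rot":[0,0,-0.0197],"fingers":1},{"dp":[0,0,0],"delta_rot":[0,0,-0.0197],"fingers":1},{"dp":[0,0,0],"delta_rot":[0,0,-0.0197],"fingers":1},{"dp":[0,0,0],"delta_rot":[0,0,-0.0197],"fingers":1}]'; python3 to.py .48 -.16 .26 69.8
python3 - <<'E'
from h import *
m=cam('top');p,d=manip.snapshot('top')
cv2.imwrite('pics/top1.png',cv2.resize(p[165:315,120:320,::-1],(800,600),interpolation=2))
E
```

```text
t: 7.07
tcp_pos: [0.478, 0.1282, 0.2739]
tool_rot: [0.244, 0.97, -0.0, -0.001]
force: [0.5, 0.2, 0.7]
finger_gap: 1.002
gripper_force: 0.0
t 7.0667 tcp [0.478  0.1282 0.2739] F [0.49 0.22 0.66] gap 1.0018094308715697 grip 0.0
rot [-0.0002 -0.0004 -0.0223] dp now [-0.2762 -0.506   0.0278] dp after turn [-0.2028 -0.5396  0.0277]
```

View pics/top1.png

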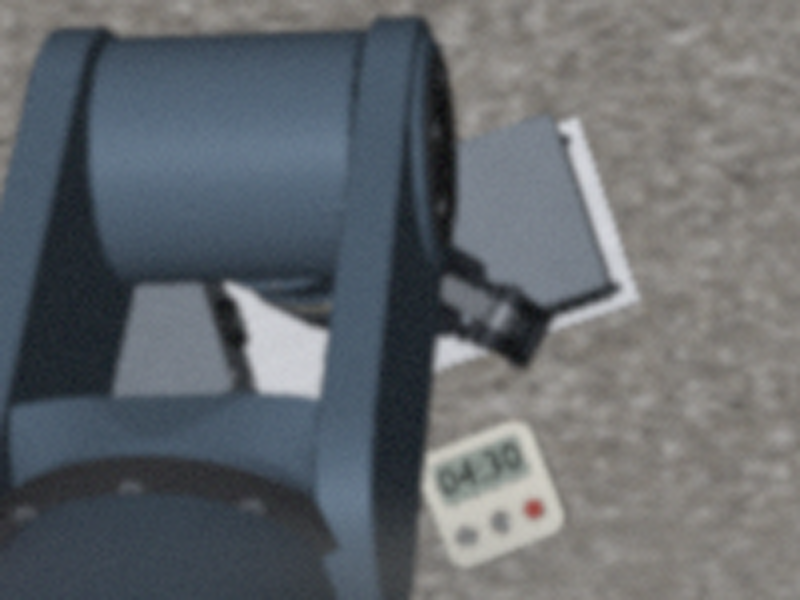

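The arm hides the tab and the timer has not moved. I'll check the shutter once the arm is away.

```bash
python3 -m crank '[{"dp":[0,0,0],"delta_rot":[0,0,-0.0112],"fingers":1},{"dp":[0,0,0],"delta_rot":[0,0,-0.011],"fingers":1},{"dp":[-0.0353,-0.0484,0],"delta_rot":[0,0,0],"fingers":1},{"dp":[-0.0353,-0.0484,0],"delta_rot":[0,0,0],"fingers":1},{"dp":[-0.0353,-0.0484,0],"delta_rot":[0,0,0],"fingers":1},{"dp":[-0.0353,-0.0484,0],"delta_rot":[0,0,0],"fingers":1},{"dp":[-0.0353,-0.0484,0],"delta_rot":[0,0,0],"fingers":1},{"dp":[-0.0353,-0.0484,0],"delta_rot":[0,0,0],"fingers":1},{"dp":[-0.0353,-0.0484,0],"delta_rot":[0,0,0],"fingers":1},{"dp":[-0.0353,-0.0484,0],"delta_rot":[0,0,0],"fingers":1},{"dp":[-0.0353,-0.0484,0],"delta_rot":[0,0,0],"fingers":1},{"dp":[-0.0353,-0.0484,0],"delta_rot":[0,0,0],"fingers":1}]'
python3 -m crank '[{"dp":[0,0,0],"delta_rot":[0,0,0],"fingers":1},{"dp":[0,0,0],"delta_rot":[0,0,0],"fingers":1},{"dp":[0,0,0],"delta_rot":[0,0,0],"fingers":1}]' >/dev/null; python3 to.py .506 -.1402 .26 69.8
python3 - <<'E'
from h import *
import pickle
m=cam('wrist');p,d=manip.snapshot('wrist');cv2.imwrite('pics/w2.png',p[:,:,::-1]);np.save('w2.npy',d);pickle.dump(m,open('w2.pkl','wb'))
mt=cam('top');p,d=manip.snapshot('top')
s=p[165:315,120:320,::-1]
cv2.imwrite('pics/mix.png',np.hstack([cv2.resize(cv2.imread('pics/w2.png'),(400,300)),cv2.resize(s,(400,300),interpolation=2)]))
v,u=np.mgrid[0:480,0:640]
P=np.stack([(u-mt['cx'])/mt['fx']*d,-(v-mt['cy'])/mt['fy']*d,-d],-1)@rot(mt['attitude']).T+np.array(mt['origin'])
k=(P[...,2]>.09)&(P[...,2]<.115)&(u>200)&(u<260)&(v>200)&(v<260);print('tab',k.sum(),P[k].mean(0))
E
```

```text
t: 8.12
tcp_pos: [0.5586, -0.1615, 0.2736]
tool_rot: [0.18, 0.984, 0.0, -0.001]
force: [1.1, 0.2, 0.3]
finger_gap: 1.001
gripper_force: 0.0
t 8.3667 tcp [ 0.5581 -0.1597  0.2736] F [-0.52  0.32 -0.08] gap 1.0029034334334355 grip 0.0
rot [ 0.0001 -0.0005 -0.0014] dp now [ 0.1112 -0.0004  0.0275] dp after turn [0.1113 0.0006 0.0271]
tab 51 [0.4776248  0.12576563 0.10386507]
```

View pics/mix.png

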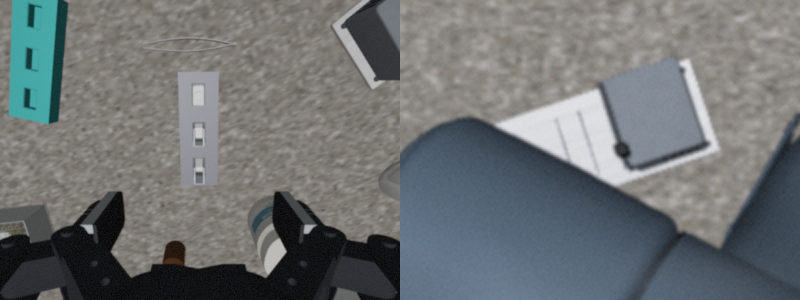

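The tab moved 27.1 mm, so the shutter is open at 27 mm or more. The wrist view shows the stand with the stoppered cell at (396,188) full-scale and open cells at (398,268) and (398,342). Next I measure the cell from the wrist depth.

```bash
python3 - <<'E'
from h import *
import pickle
m=pickle.load(open('w2.pkl','rb'));d=np.load('w2.npy')
v,u=np.mgrid[0:480,0:640]
P=np.stack([(u-m['cx'])/m['fx']*d,-(v-m['cy'])/m['fy']*d,-d],-1)@rot(m['attitude']).T+np.array(m['origin'])
Z=P[...,2];f=lambda k:cv2.minAreaRect((P[k][:,:2]*1000).astype(np.float32))
B=(v>155)&(v<220)&(u>365)&(u<430)
k=B&(Z>.05)&(Z<.06);print('cell top',k.sum(),f(k),P[k].mean(0)); k=B&(Z>.061)&(Z<.075);print('stopper',k.sum(),f(k),P[k].mean(0))
k=(v>130)&(v<385)&(u>350)&(u<445)&(Z>.02)&(Z<.028);print('stand',f(k))
E
python3 to.py .506 -.1402 .26 69.8
```

```text
cell top 0 ((0.0, 0.0), (0.0, 0.0), 0.0) [nan nan nan]
stopper 0 ((0.0, 0.0), (0.0, 0.0), 0.0) [nan nan nan]
stand ((694.714111328125, -119.78165435791016), (14.191399574279785, 58.59653091430664), 39.34828567504883)
t 8.4667 tcp [ 0.5583 -0.1589  0.2739] F [ 0.64  0.46 -0.3 ] gap 1.0029485850183988 grip 0.0
rot [ 0.0001 -0.0004 -0.001 ] dp now [ 0.111  -0.0017  0.0281] dp after turn [ 0.1111 -0.001   0.0279]<stdin>:8: RuntimeWarning: Mean of empty slice.
  ret = um.true_divide(
```

Run:
```python
from h import *
import pickle
m=pickle.load(open('w2.pkl','rb'));d=np.load('w2.npy');print(m)
for u,v in[(396,188),(396,160),(398,230),(398,300),(250,300)]: print(u,v,d[v,u],unproj(m,u,v,d[v,u]))
print(cam('wrist'))
```

```text
{'fx': 398.7779537458865, 'fy': 398.7779537458865, 'cx': 317.29328564269025, 'cy': 243.31852643179195, 'origin': array([ 0.49439308, -0.1354633 ,  0.34294393]), 'attitude': array([-0.11023479, -0.0763749 ,  0.56394369,  0.81485132])}
396 188 0.34227666 [ 5.60511218e-01 -8.81181455e-02  3.68042402e-04]
396 160 0.33741993 [ 0.53819779 -0.08074347 -0.00106807]
398 230 0.3538629 [ 0.59699988 -0.09751239 -0.00132216]
398 300 0.37124068 [ 0.66083317 -0.11778118 -0.00090797]
250 300 0.37084258 [ 6.12171150e-01 -2.46610000e-01 -5.57947851e-04]
{'fx': 398.7779537458865, 'fy': 398.7779537458865, 'cx': 317.29328564269025, 'cy': 243.31852643179195, 'origin': array([ 0.49444693, -0.1347927 ,  0.34327392]), 'attitude': array([-0.11058552, -0.07663904,  0.56479107,  0.81419184])}
```

The composite was scaled by 1.6, not 2, so the cell is really at (317,150).

```bash
python3 - <<'E'
from h import *
import pickle
m=pickle.load(open('w2.pkl','rb'));d=np.load('w2.npy')
v,u=np.mgrid[0:480,0:640]
P=np.stack([(u-m['cx'])/m['fx']*d,-(v-m['cy'])/m['fy']*d,-d],-1)@rot(m['attitude']).T+np.array(m['origin'])
Z=P[...,2];f=lambda k:cv2.minAreaRect((P[k][:,:2]*1000).astype(np.float32))
B=(v>120)&(v<180)&(u>290)&(u<345)
k=B&(Z>.05)&(Z<.06);print('cell top',k.sum(),f(k),P[k].mean(0)); k=B&(Z>.061)&(Z<.075);print('stopper',k.sum(),f(k),P[k].mean(0))
k=(v>100)&(v<305)&(u>275)&(u<360)&(Z>.02)&(Z<.028);print('stand',f(k))
E
python3 to.py .506 -.1402 .26 69.8
```

```text
cell top 405 ((506.6889953613281, -139.94151306152344), (12.076845169067383, 22.55889320373535), 69.70173645019531) [ 0.50642625 -0.13977717  0.05614322]
stopper 166 ((506.5116882324219, -139.83370971679688), (8.84050178527832, 9.286077499389648), 69.27571868896484) [ 0.50653153 -0.13996038  0.06607395]
stand ((551.9628295898438, -156.64031982421875), (50.0839729309082, 150.1613006591797), 69.86843872070312)
t 8.4667 tcp [ 0.5583 -0.1589  0.2739] F [ 0.64  0.46 -0.3 ] gap 1.0029485850183988 grip 0.0
rot [ 0.0001 -0.0004 -0.001 ] dp now [ 0.111  -0.0017  0.0281] dp after turn [ 0.1111 -0.001   0.0279]
```

```bash
python3 -m crank '[{"dp":[0.0368,0,0],"delta_rot":[0,0,-0.001],"fingers":1},{"dp":[0.0368,0,0],"delta_rot":[0,0,0],"fingers":1},{"dp":[0.0368,0,0],"delta_rot":[0,0,0],"fingers":1},{"dp":[0,0,0.05],"delta_rot":[0,0,0],"fingers":1},{"dp":[0,0,0.05],"delta_rot":[0,0,0],"fingers":1},{"dp":[0,0,0.05],"delta_rot":[0,0,0],"fingers":1},{"dp":[0,0,0],"delta_rot":[0,0,0],"fingers":1},{"dp":[0,0,0],"delta_rot":[0,0,0],"fingers":1},{"dp":[0,0,0],"delta_rot":[0,0,0],"fingers":1}]'; python3 to.py .5066 -.1399 .104 69.8
```

```text
t: 9.22
tcp_pos: [0.5079, -0.1407, 0.2004]
tool_rot: [0.175, 0.985, -0.0, 0.001]
force: [-0.9, -0.6, 0.6]
finger_gap: 1.006
gripper_force: 0.0
t 9.2167 tcp [ 0.5079 -0.1407  0.2004] F [-0.9  -0.59  0.56] gap 1.0059197463287473 grip 0.0
rot [-0.      0.0002  0.0001] dp now [0.0032 0.0007 0.1927] dp after turn [0.003  0.0006 0.1927]
```

```bash
python3 -m crank '[{"dp":[0.003,0.0006,0.04],"delta_rot":[0,0,0],"fingers":1},{"dp":[0,0,0.04],"delta_rot":[0,0,0],"fingers":1},{"dp":[0,0,0.04],"delta_rot":[0,0,0],"fingers":1},{"dp":[0,0,0.04],"delta_rot":[0,0,0],"fingers":0.2},{"dp":[0,0,0.032],"delta_rot":[0,0,0],"fingers":0.2},{"dp":[0,0,0],"delta_rot":[0,0,0],"fingers":0.2},{"dp":[0,0,0],"delta_rot":[0,0,0],"fingers":0.2},{"dp":[0,0,0],"delta_rot":[0,0,0],"fingers":-0.3},{"dp":[0,0,0],"delta_rot":[0,0,0],"fingers":-0.3},{"dp":[0,0,0],"delta_rot":[0,0,0],"fingers":-0.3}]'; python3 to.py .5066 -.1399 .104 69.8
```

```text
t: 10.05
tcp_pos: [0.5068, -0.1407, 0.1048]
tool_rot: [0.176, 0.984, -0.0, 0.001]
force: [-0.7, -0.4, 0.7]
finger_gap: 0.354
gripper_force: 0.0
t 10.05 tcp [ 0.5068 -0.1407  0.1048] F [-0.69 -0.44  0.71] gap 0.35380271264994595 grip 0.0
rot [-0.0001  0.0005 -0.0001] dp now [0.001  0.0013 0.0016] dp after turn [0.001  0.0013 0.0017]
```

```bash
python3 -m crank '[{"dp":[0.0006,0.0008,0],"delta_rot":[0,0,0],"fingers":-0.6},{"dp":[0,0,0],"delta_rot":[0,0,0],"fingers":-0.7},{"dp":[0,0,0],"delta_rot":[0,0,0],"fingers":-0.8},{"dp":[0,0,0],"delta_rot":[0,0,0],"fingers":-0.9},{"dp":[0,0,0],"delta_rot":[0,0,0],"fingers":-0.9},{"dp":[0,0,0],"delta_rot":[0,0,0],"fingers":-0.9},{"dp":[0,0,0],"delta_rot":[0,0,0],"fingers":-0.9},{"dp":[0,0,0],"delta_rot":[0,0,0],"fingers":-0.9}]' 25; python3 to.py .5066 -.1399 .104 69.8
```

```text
t: 10.72
tcp_pos: [0.5062, -0.14, 0.1041]
tool_rot: [0.176, 0.984, -0.0, 0.0]
force: [-1.4, 1.2, 6.4]
finger_gap: 0.144
gripper_force: 26.2
t 10.7167 tcp [ 0.5062 -0.14    0.1041] F [-1.39  1.19  6.39] gap 0.14430320527005033 grip 26.189391016960144
rot [-0.      0.0001 -0.0001] dp now [-0.0008  0.0004  0.0002] dp after turn [-0.0008  0.0004  0.0002]
```

The gap of 12.3 mm matches the cell's 12.5 mm. Now I lift it straight up.

```bash
python3 -m crank '[{"dp":[0,0,-0.006],"delta_rot":[0,0,0],"fingers":-0.9},{"dp":[0,0,-0.01],"delta_rot":[0,0,0],"fingers":-0.9},{"dp":[0,0,-0.015],"delta_rot":[0,0,0],"fingers":-0.9},{"dp":[0,0,-0.03],"delta_rot":[0,0,0],"fingers":-0.9},{"dp":[0,0,-0.04],"delta_rot":[0,0,0],"fingers":-0.9},{"dp":[0,0,-0.04],"delta_rot":[0,0,0],"fingers":-0.9},{"dp":[0,0,-0.04],"delta_rot":[0,0,0],"fingers":-0.9},{"dp":[0,0,-0.03],"delta_rot":[0,0,0],"fingers":-0.9},{"dp":[0,0,-0.02],"delta_rot":[0,0,0],"fingers":-0.9},{"dp":[0,0,0],"delta_rot":[0,0,0],"fingers":-0.9},{"dp":[0,0,0],"delta_rot":[0,0,0],"fingers":-0.9},{"dp":[0,0,0],"delta_rot":[0,0,0],"fingers":-0.9}]'; python3 to.py .490 .1837 .22 19.2
```

```text
t: 11.72
tcp_pos: [0.5054, -0.1397, 0.2182]
tool_rot: [0.176, 0.984, 0.0, -0.001]
force: [-0.2, 0.4, 0.1]
finger_gap: 0.146
gripper_force: 25.4
t 11.7167 tcp [ 0.5054 -0.1397  0.2182] F [-0.18  0.36  0.14] gap 0.14566135470784583 grip 25.44545352458954
rot [-1.000e-04 -3.000e-04  1.405e-01] dp now [ 0.2525  0.5962 -0.003 ] dp after turn [ 0.6209  0.1836 -0.0035]
```

```bash
python3 -m crank '[{"dp":[0,0,-0.01],"delta_rot":[0,0,0.0125],"fingers":-0.9},{"dp":[0,0,-0.01],"delta_rot":[0,0,0.0125],"fingers":-0.9},{"dp":[0,0,0],"delta_rot":[0,0,0.0125],"fingers":-0.9},{"dp":[0,0,0],"delta_rot":[0,0,0.0125],"fingers":-0.9},{"dp":[0,0,0],"delta_rot":[0,0,0.0125],"fingers":-0.9},{"dp":[0,0,0],"delta_rot":[0,0,0.0125],"fingers":-0.9},{"dp":[0,0,0],"delta_rot":[0,0,0.0125],"fingers":-0.9},{"dp":[0,0,0],"delta_rot":[0,0,0.0125],"fingers":-0.9},{"dp":[0,0,0],"delta_rot":[0,0,0.0125],"fingers":-0.9},{"dp":[0,0,0],"delta_rot":[0,0,0.0125],"fingers":-0.9},{"dp":[0,0,0],"delta_rot":[0,0,0.0125],"fingers":-0.9},{"dp":[0,0,0],"delta_rot":[0,0,0.003],"fingers":-0.9}]'
python3 -m crank '[{"dp":[0.03,0.009,0],"delta_rot":[0,0,0],"fingers":-0.9},{"dp":[0.05,0.015,0],"delta_rot":[0,0,0],"fingers":-0.9},{"dp":[0.06,0.018,0],"delta_rot":[0,0,0],"fingers":-0.9},{"dp":[0.06,0.018,0],"delta_rot":[0,0,0],"fingers":-0.9},{"dp":[0.06,0.018,0],"delta_rot":[0,0,0],"fingers":-0.9},{"dp":[0.06,0.018,0],"delta_rot":[0,0,0],"fingers":-0.9},{"dp":[0.06,0.018,0],"delta_rot":[0,0,0],"fingers":-0.9},{"dp":[0.06,0.018,0],"delta_rot":[0,0,0],"fingers":-0.9},{"dp":[0.06,0.018,0],"delta_rot":[0,0,0],"fingers":-0.9},{"dp":[0.05,0.015,0],"delta_rot":[0,0,0],"fingers":-0.9},{"dp":[0.04,0.011,0],"delta_rot":[0,0,0],"fingers":-0.9},{"dp":[0.031,0.008,0],"delta_rot":[0,0,0],"fingers":-0.9}]'
python3 -m crank '[{"dp":[0,0,0],"delta_rot":[0,0,0],"fingers":-0.9},{"dp":[0,0,0],"delta_rot":[0,0,0],"fingers":-0.9},{"dp":[0,0,0],"delta_rot":[0,0,0],"fingers":-0.9},{"dp":[0,0,0],"delta_rot":[0,0,0],"fingers":-0.9}]'; python3 to.py .490 .1837 .1285 19.2
```

```text
t: 12.72
tcp_pos: [0.5053, -0.1396, 0.2275]
tool_rot: [0.58, 0.814, -0.0, -0.002]
force: [0.1, 0.4, -0.4]
finger_gap: 0.138
gripper_force: 25.4
t: 13.72
tcp_pos: [0.4899, 0.1855, 0.2279]
tool_rot: [0.578, 0.816, -0.001, -0.001]
force: [0.1, -0.8, -0.6]
finger_gap: 0.14
gripper_force: 25.4
t: 14.05
tcp_pos: [0.4908, 0.1826, 0.2286]
tool_rot: [0.58, 0.815, -0.0, -0.0]
force: [0.4, -0.9, -0.8]
finger_gap: 0.143
gripper_force: 25.4
t 14.05 tcp [0.4908 0.1826 0.2286] F [ 0.45 -0.87 -0.82] gap 0.1429584978619305 grip 25.384680032730103
rot [-0.0001  0.     -0.0001] dp now [ 0.0025 -0.0006  0.2001] dp after turn [ 0.0025 -0.0007  0.2001]
```

```bash
python3 -m crank '[{"dp":[0.001,-0.0003,0.015],"delta_rot":[0,0,0],"fingers":-0.9},{"dp":[0.001,-0.0003,0.03],"delta_rot":[0,0,0],"fingers":-0.9},{"dp":[0,0,0.03],"delta_rot":[0,0,0],"fingers":-0.9},{"dp":[0,0,0.03],"delta_rot":[0,0,0],"fingers":-0.9},{"dp":[0,0,0.03],"delta_rot":[0,0,0],"fingers":-0.9},{"dp":[0,0,0.03],"delta_rot":[0,0,0],"fingers":-0.9},{"dp":[0,0,0.02],"delta_rot":[0,0,0],"fingers":-0.9},{"dp":[0,0,0.015],"delta_rot":[0,0,0],"fingers":-0.9},{"dp":[0,0,0],"delta_rot":[0,0,0],"fingers":-0.9},{"dp":[0,0,0],"delta_rot":[0,0,0],"fingers":-0.9},{"dp":[0,0,0],"delta_rot":[0,0,0],"fingers":-0.9},{"dp":[0,0,0],"delta_rot":[0,0,0],"fingers":-0.9}]'; python3 to.py .490 .1837 .1285 19.2
python3 - <<'E'
from h import *
import pickle
o=[]
for n in('side','wrist'):
    m=cam(n);p,d=manip.snapshot(n);cv2.imwrite(f'pics/{n}3.png',p[:,:,::-1]);np.save(f'{n}3.npy',d);pickle.dump(m,open(f'{n}3.pkl','wb'))
s=cv2.imread('pics/side3.png');w=cv2.imread('pics/wrist3.png')
cv2.imwrite('pics/mix3.png',np.hstack([cv2.resize(s[130:250,310:400],(400,533),interpolation=2),cv2.resize(w,(400,533))]))
E
```

```text
t: 15.05
tcp_pos: [0.4907, 0.1845, 0.1297]
tool_rot: [0.579, 0.815, 0.001, 0.001]
force: [0.6, -0.4, -0.4]
finger_gap: 0.139
gripper_force: 25.4
t 15.05 tcp [0.4907 0.1845 0.1297] F [ 0.58 -0.39 -0.42] gap 0.13946863370826895 grip 25.38466304540634
rot [ 0.0003  0.0001 -0.    ] dp now [-0.0011 -0.0018  0.0023] dp after turn [-0.0011 -0.0018  0.0023]
```

View pics/mix3.png

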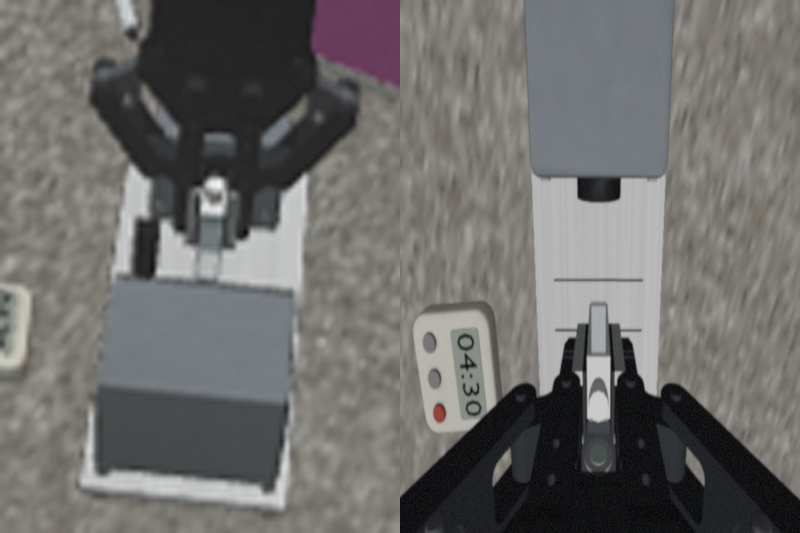

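The cell is upright between the pads. In the wrist view it lies on the same column (x≈598 in the composite) as the line centres and the detector aperture, and the tab stands at the front side (145,250). I make a small correction, let it settle and hand in.

```bash
python3 -m crank '[{"dp":[0,-0.001,0.001],"delta_rot":[0,0,0],"fingers":-0.9},{"dp":[0,0,0],"delta_rot":[0,0,0],"fingers":-0.9},{"dp":[0,0,0],"delta_rot":[0,0,0],"fingers":-0.9},{"dp":[0,0,0],"delta_rot":[0,0,0],"fingers":-0.9},{"dp":[0,0,0],"delta_rot":[0,0,0],"fingers":-0.9},{"dp":[0,0,0],"delta_rot":[0,0,0],"fingers":-0.9},{"dp":[0,0,0],"delta_rot":[0,0,0],"fingers":-0.9},{"dp":[0,0,0],"delta_rot":[0,0,0],"fingers":-0.9},{"dp":[0,0,0],"delta_rot":[0,0,0],"fingers":-0.9},{"dp":[0,0,0],"delta_rot":[0,0,0],"fingers":-0.9}]'; python3 to.py .490 .1837 .1285 19.2; python3 -c "
from station import manip
print(manip.sense()['qd'].round(3)); print(manip.sign_off())"
```

```text
t: 15.98
tcp_pos: [0.4897, 0.1843, 0.1284]
tool_rot: [0.579, 0.815, 0.0, -0.0]
force: [0.3, -0.7, -0.7]
finger_gap: 0.14
gripper_force: 25.4
t 15.9833 tcp [0.4897 0.1843 0.1284] F [ 0.29 -0.74 -0.68] gap 0.13999299225482706 grip 25.384583473205566
rot [-0. -0. -0.] dp now [-0.0013  0.0002 -0.0002] dp after turn [-0.0013  0.0002 -0.0002]
[ 0.001 -0.     0.001 -0.     0.     0.   ]
the job is handed in; nothing more can be done
None
```

I handed the job in at about 16 s with the shutter slid at least 27 mm open and the stoppered cell held still and upright on the beam by its frosted faces, within about 1 mm by my measurements; sign-off returned no verdict.

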